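Run the last plank out to the red gauge and hold it

TASK

A plank carrying a wooden shoe last lies on the steel-topped green bench block. Slide it out over the block's edge, flat and without lifting it or letting it tip, until its brass nose end is level with the red-topped gauge post (not the white one) and the plank sticks straight out, square to the edge and touching neither post. It would tip there by itself, so finish while still holding it with the gripper, level and still, resting on the block; leave the polish tin, the brush and the spray can where they are.

Things in the scene. Friction and masses are not known exactly. Their poses are not given: they have to be found in the camera images.
- bench_block: Fixed green block with a flat steel top, 280 (its x) x 320 (its y) x 70 mm high, standing on the table. Origin at the centre of its underside; +x points outward, the way the plank is to slide. Its position and yaw vary.
- block_edge (a point): Middle of the block's outward (+x) upper edge, 140 mm from the block's centre and 70 mm above the table; same axes as the block.
- plank: Loose light wooden plank, 320 (x) x 80 (y) x 15 mm, flat on the block, about 0.7 kg in all (varies by a fifth). Origin at the centre of its underside; +x points to its brass nose. A wooden child's shoe last, 170 long, 60 wide, 75 high, is fixed on it from x = -18 to +152 mm, and a handle on its tail. It balances about 20 mm ahead of its origin: once that is past the edge it tips unless held.
- plank_nose (a point): Middle of the plank's brass nose end face, 160 mm ahead of the plank's origin, 7.5 mm above its underside. At the start the nose overhangs the edge by 20 to 50 mm and the plank lies up to 0.16 rad askew and up to 20 mm off the block's centre line.
- plank_handle (a point): Grip point of the handle, an upright wooden block fixed on the plank's tail: 60 mm long (plank x), 26 wide (plank y), 45 high above the plank's top, centred 125 mm behind the plank's origin. The point is on its centre line, 41 mm above the plank's underside, 19 mm under the handle's top. Grip it across the 26 mm from straight above.
- gauge_red: Fixed post with a red ball, standing on the table beyond the edge about 100 mm to one side of the block's centre line (side varies): base disc 50 mm across, rod 10, ball 24, its centre 112 mm up. Origin on the post's axis at the table; axes parallel to the block's. The nose is to come level with this axis along x: 157 to 207 mm of overhang.
- gauge_white: The same post with a white ball, on the other side of the path; not the one wanted. It stands at least 12 mm nearer or farther out than the red one.
- polish_tin: Loose flat round tin, 70 mm across, 24 high, red lid, standing on the block beside the plank; leave alone. Origin at the centre of its underside.
- shoe_brush: Loose shoe brush, 150 x 50 x 45 mm, on the table; leave alone. Origin at the centre of its underside.
- spray_can: Loose blue spray can, 60 mm across, 155 high, on the table; leave alone. Origin at the centre of its underside.
Not all that is in view belongs to the job. Leave any pink or turquoise look-alike of the gauge_red alone. What is shaped like the gauge_white but purple is not meant.

How it is judged:
At the end, for the whole second after the job is handed in: Nose end level with the red post within 8 mm; plank square to the edge within 0.1 rad, level within 0.04 rad, still, lying on the block (over 1 N), touching neither post (under 0.5 N), and still held by the gripper's fingers (over 1 N) (x of plank_nose in the frame of gauge_red between -0.008 and 0.008 m and angle between the x axis of plank and the x axis of bench_block, either way round below 0.1 rad and angle between plank's own z axis and vertical below 0.04 rad and height (world z) of plank between 0.064 and 0.076 m and linear speed of plank below 0.02 m/s and contact force between the fingers and plank above 1 N and contact force between plank and bench_block above 1 N and contact force between plank and gauge_red below 0.5 N and contact force between plank and gauge_white below 0.5 N); the arm keeps its last pose, push and grip.
It fails at once if the plank tips (more than 0.12 rad) (angle between plank's own z axis and vertical above 0.12 rad).
It fails at once if the plank is lifted more than 12 mm off the block or falls off it (height (world z) of plank above 0.082 m or height (world z) of plank below 0.05 m).
It fails at once if the polish tin, the brush or the spray can is moved more than 15 mm (distance of any of polish_tin, shoe_brush, spray_can from where it was at the start of the episode above 0.015 m).
It also fails if it takes over 35 s, if anything falls off the work surface, if the arm or the gripper's body presses on something with over 40 N, if the wrist force passes 120 N, or if a joint passes its speed limit or range.

ROBOT

A 7-joint arm with a two-finger parallel gripper is mounted at the origin on the work surface. World frame = base frame: x ahead of the robot, y to its left, z up, the work surface at z = 0. Lengths are in m, angles in rad, forces in N, time in s.
With the tool pointing down it reaches from about 0.35 to 0.9 m from the base axis. Payload 7.2 kg.
Tool frame: the origin (TCP) lies midway between the tips of the shut fingers; the grasp point (between the pads) lies 19 mm behind it; z points along the fingers, y is the line along which they close (so a half turn about z gives the same grasp; the last joint's range is limited). The gripper opens to 85 mm and grips with 20 to 120 N. Pads are 22 mm wide; open, the fingers measure 114 mm over their backs; the gripper's body (76 mm by 85 mm) begins 54 mm behind the grasp point. The pads swing forward as they close: fully open they stand 13 mm farther back than shut.
Start: joints at [-1.298, 0.411, -0.013, 1.596, 0.006, 1.134, -0.082], TCP at [0.209, 0.589, 0.231] pointing down, gripper open.
Joint ranges: [-2.95, 2.95], [-0.29, 1.99], [-1.47, 1.44], [0.14, 2.54], [-1.03, 4.17], [0.13, 1.85], [-2.86, 2.86]. Speed limits (rad/s): [2.39, 2.39, 3.01, 3.01, 3.14, 3.14, 3.14].

INTERFACE

Orientations are given as a unit quaternion [w, x, y, z].
In Python, from workcell import state, optics, workorder gives the robot as it stands.
- The arm moves only by the tool arm_command, never from a script. Its arguments are lists of equal length, an entry for each row: "travel": the shift along the tool's x, y, z in cm, a list of three; "angular": the turn, a rotation vector about the tool's x, y, z in rad, a list of three. In form: {"travel": [[dx, dy, dz], ...], "angular": [[ax, ay, az], ...]}. A call has 1 to 20 rows; each row is the pose to reach, as a shift and turn from the pose commanded when the call began, along the tool's axes at that moment; what a row does not reach only later rows make up. A row lasts 1/12 s, in which the tool goes at most 41.7 mm and 7.16 degrees, less where a joint would pass 70% of its speed; a pose out of reach is approached as far as the arm can. A call with a gripper value outside its range is refused whole. "grip" is the finger opening in cm, from 0 to 8.54, set as the call begins (left out, the last holds). The fingers move at their own pace and stop on an object; the grip force is fixed at half the most. Time passes only in rows, so rows that repeat a pose let the fingers close. It gives the time, the measured TCP pose, the force, the opening and the grip force at its end, in the units of the state.
- state(): the state, without advancing time (a new reading comes with each control period).
- optics.snapshot(name): name is "scene" or "top"; returns the picture (384x512x3 uint8, blue, green, red); there is no depth.
- optics.camera_params(name): a dict with "vertical_fov" (degrees; the focal length in pixels is half the picture's height over the tangent of half this angle, whatever the lens; pixels are square), "cx", "cy" (the principal point, pixels), "k1" (the pictures are not rectified: a ray, as slopes to the right and down, at radius r is drawn at 1 + k1 r^2 times it, then the intrinsics apply), "pose" (4x4, takes a point from camera to world coordinates). Camera axes: x right, y down, z forward; pixel columns grow to the right and rows downward; lengths in m; the calibration is good to about 2 mm. A picture is of the moment at which its call begins. camera_params takes no time and is no camera call.
- workorder.sign_off(): hands the job in; it is judged then, once.
The state is a dict: "t": time; "joint_positions": joint angles; "dq": joint speeds; "joint_torque": joint torques, N m; "tcp_pos": TCP position; "orientation": TCP orientation; "contact_force": force on the tool from outside, world axes, zero at the start; "ft_torque": the same for the moment, N m; "opening": opening from 0.0 (shut) to 1.0 (fully open); "gripper_force": force on a finger pad.
Only numpy, scipy, OpenCV 4.12 (cv2) and the standard library are available. Lean on these libraries where they do the work, as an engineer would, in place of code of your own. Each camera call takes 0.05 s, during which the arm holds its last target. There are 200 camera calls.

## Working session

There is one attempt and no reset: what is moved stays moved. The work goes in short steps, Python scripts to look and compute and a tool call to move; the robot and the scene stay as the last step left them, time stands still between calls to the robot, and variables do not carry over. Pictures are saved under pics/ and viewed, at most 10 in all, crops included, and the job is handed in when it is done.

Besides the shell and the picture viewer there is one more tool, called as a command line: name --argument value ..., lists and objects as JSON in quotes. arm_command: Moves the arm, as the interface text tells. Its arguments: {"type":"object","properties":{"travel":{"type":"array","items":{"type":"array","items":{"type":"number"}}},"angular":{"type":"array","items":{"type":"array","items":{"type":"number"}}},"grip":{"type":"number"}},"required":["travel","angular"]}

```bash
mkdir -p pics; cat > h.py <<'E'
import numpy as np, cv2
from workcell import state, optics, workorder
from scipy.spatial.transform import Rotation as R
def intr(n):
    p=optics.camera_params(n); f=192/np.tan(np.radians(p["vertical_fov"])/2); return p,f
def ray(n,u,v):
    p,f=intr(n); d=np.array([(u-p["cx"])/f,(v-p["cy"])/f]); s=d.copy()
    for _ in range(20): s=d/(1+p["k1"]*(s@s))
    T=np.array(p["pose"]); return T[:3,3],T[:3,:3]@np.r_[s,1]
def at(n,u,v,z):
    o,d=ray(n,u,v); return o+d*(z-o[2])/d[2]
def proj(n,P):
    p,f=intr(n); T=np.array(p["pose"]); c=T[:3,:3].T@(np.array(P)-T[:3,3]); s=c[:2]/c[2]
    s=s*(1+p["k1"]*(s@s)); return s*f+[p["cx"],p["cy"]]
E
python3 - <<'E'
from h import *
for n in("scene","top"):
    im=optics.snapshot(n); cv2.imwrite(f"pics/{n}0.png",im)
    cv2.imwrite(f"pics/{n}0b.png",cv2.resize(im,(800,600),interpolation=cv2.INTER_CUBIC))
    p=optics.camera_params(n); print(n,p["k1"],np.round(p["pose"],3).tolist())
print(state())
E
```

```text
scene -0.13026473581145895 [[-0.162, 0.803, -0.574, 1.363], [0.987, 0.128, -0.099, 0.18], [-0.006, -0.582, -0.813, 1.28], [0.0, 0.0, 0.0, 1.0]]
top -0.042395538838040446 [[0.025, -0.986, 0.163, 0.331], [-1.0, -0.026, -0.007, 0.034], [0.011, -0.162, -0.987, 1.383], [0.0, 0.0, 0.0, 1.0]]
{'t': 0.1, 'joint_positions': array([-1.29823011,  0.41180753, -0.01270897,  1.59698857,  0.00559789,
        1.1343261 , -0.08220882]), 'dq': array([-0.00044663, -0.00212527,  0.00033375, -0.00262626, -0.00085177,
       -0.0017665 , -0.00138657]), 'joint_torque': array([ 2.74847211e-03, -6.01824760e+01,  6.84351884e-01, -3.00087297e+01,
        1.40030772e-02,  6.55237774e-03,  1.10160747e-05]), 'tcp_pos': array([0.20876234, 0.58860495, 0.23053336]), 'orientation': array([-7.43956056e-05,  1.69554040e-01,  9.85520608e-01, -7.43267621e-04]), 'contact_force': array([-0.15104085,  0.335551  , -0.0464277 ]), 'ft_torque': array([0.01155758, 0.01295378, 0.02769589]), 'gripper_force': 0.0, 'opening': 0.9993125637641191}
```

View pics/scene0b.png

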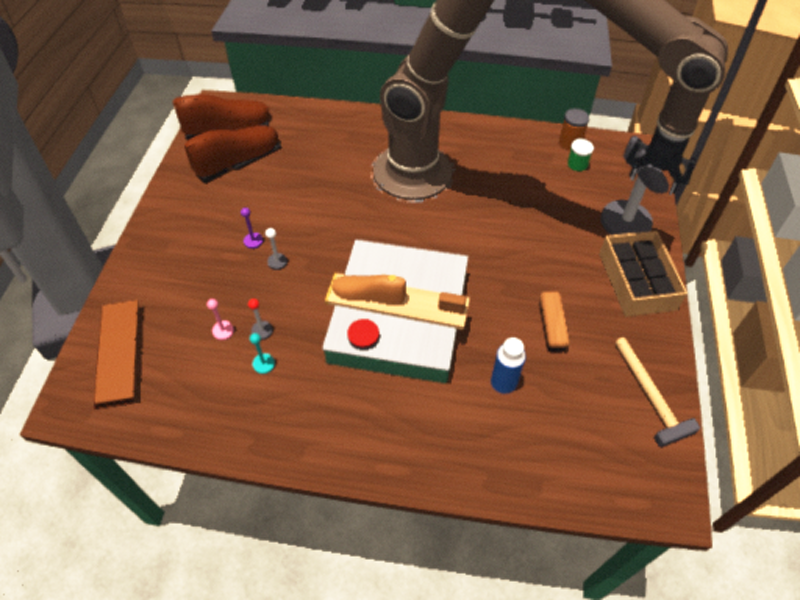

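View pics/top0b.png

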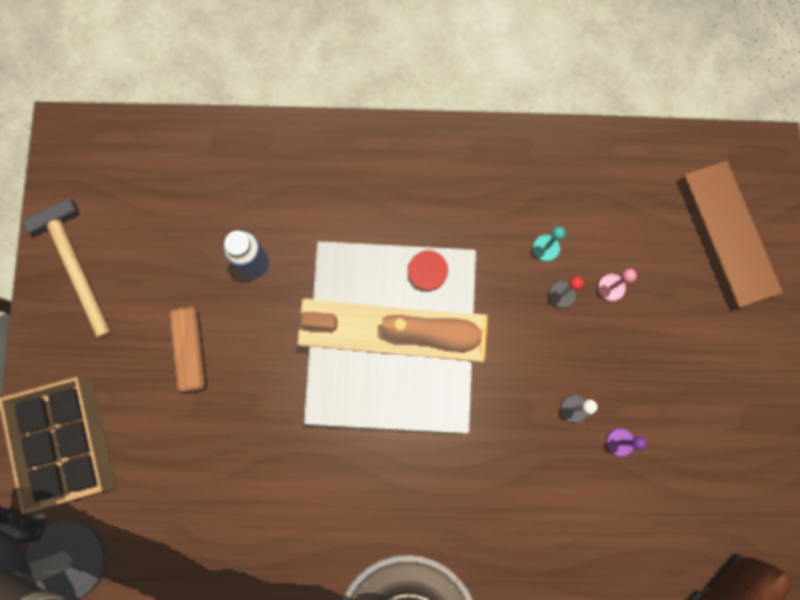

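Scene view (800x600 scale): block in the middle, plank nose pointing left (robot -y). Top view shows the handle at (319,321), the nose edge near x≈486, and block corners (317,242), (476,250), (469,433), (305,424). Red-post candidates in the top view are red ball (577,283), pink (630,275), turquoise (559,232), white (590,407) and purple (640,443). I choose red at (577,283), and measure and check it in a crop.

```bash
cat > m.py <<'E'
from h import *
def cent(im,roi,f):
    h=cv2.cvtColor(im,cv2.COLOR_BGR2HSV); m=np.zeros(im.shape[:2],bool); x0,y0,x1,y1=roi
    m[y0:y1,x0:x1]=f(h[y0:y1,x0:x1].astype(int)); v,u=np.nonzero(m); return u.mean(),v.mean(),len(u)
red=lambda h:((h[...,0]<4)|(h[...,0]>176))&(h[...,1]>210)&(h[...,2]>120)
white=lambda h:(h[...,1]<40)&(h[...,2]>170)
E
python3 - <<'E'
from m import *
t=cv2.imread("pics/top0.png"); s=cv2.imread("pics/scene0.png")
for nm,f,rt,rs in (("red",red,(358,172,382,190),(155,187,170,200)),("white",white,(368,252,388,268),(166,143,180,155))):
    for n,im,r in(("top",t,rt),("scene",s,rs)):
        u,v,k=cent(im,r,f); print(nm,n,u,v,k,at(n,u,v,.112).round(4))
k=.64
def q(n,pts,z): print(n,z,[at(n,u*k,v*k,z).round(3).tolist() for u,v in pts])
q("top",[(317,242),(476,250),(469,433),(305,424)],.07)
q("scene",[(352,242),(468,255),(450,357),(325,338)],.07)
q("top",[(301,300),(488,315),(485,361),(298,346)],.085)
q("scene",[(333,276),(326,299),(466,326),(469,304)],.085)
a=cv2.resize(t[140:290,180:400],None,fx=3,fy=3,interpolation=cv2.INTER_CUBIC)
cv2.imwrite("pics/crop.png",a)
E
```

```text
red top nan nan 0 [nan nan nan]
red scene 161.84 194.04 25 [ 0.5958 -0.2736  0.112 ]
white top 377.18518518518516 259.8703703703704 54 [ 0.3845 -0.2951  0.112 ]
white scene 172.6 148.44 25 [ 0.3847 -0.2945  0.112 ]
top 0.07 [[0.664, 0.175, 0.07], [0.657, -0.108, 0.07], [0.336, -0.099, 0.07], [0.344, 0.182, 0.07]]
scene 0.07 [[0.351, -0.1, 0.07], [0.347, 0.187, 0.07], [0.639, 0.176, 0.07], [0.634, -0.103, 0.07]]
top 0.085 [[0.556, 0.197, 0.085], [0.538, -0.128, 0.085], [0.458, -0.123, 0.085], [0.476, 0.198, 0.085]]
scene 0.085 [[0.473, -0.119, 0.085], [0.54, -0.121, 0.085], [0.563, 0.202, 0.085], [0.503, 0.202, 0.085]]m.py:4: RuntimeWarning: Mean of empty slice.
  m[y0:y1,x0:x1]=f(h[y0:y1,x0:x1].astype(int)); v,u=np.nonzero(m); return u.mean(),v.mean(),len(u)
  ret = ret.dtype.type(ret / rcount)
```

View pics/crop.png

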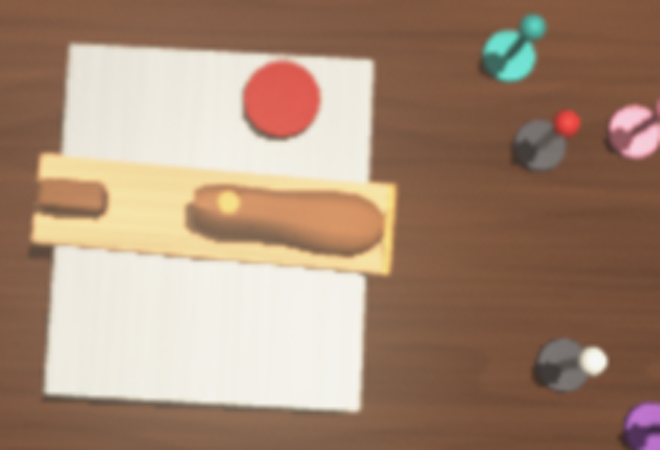

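The crop shows the true red ball at crop (568,123), with the pink and turquoise posts clearly separate. The tin is beside the plank, and the handle top is at about (72,197). Next I fit the rigid poses by least squares.

```bash
python3 - <<'E'
from m import *
from scipy.optimize import least_squares
c=lambda p:((p[0]+.5)/3-.5+180,(p[1]+.5)/3-.5+140)
def fit(L,W,z,obs,g):
    # obs: list (cam,(u,v),sx,sy)
    def w(x,sx,sy): 
        cs,sn=np.cos(x[2]),np.sin(x[2]); a,b=sx*L/2,sy*W/2
        return [x[0]+cs*a-sn*b,x[1]+sn*a+cs*b,z]
    r=least_squares(lambda x:np.concatenate([proj(n,w(x,sx,sy))-uv for n,uv,sx,sy in obs]),g,loss='soft_l1')
    print(r.x.round(4),r.fun.round(1)); return r.x
# x dir -> world -y, y dir -> world +x
S=lambda p:(p[0]*.64-.2,p[1]*.64-.2)
B=fit(.28,.32,.07,[("top",c((69,43)),-1,1),("top",c((374,60)),1,1),("top",c((360,411)),1,-1),("top",c((44,397)),-1,-1),
 ("scene",S((352,242)),1,-1),("scene",S((468,255)),-1,-1),("scene",S((450,357)),-1,1),("scene",S((325,338)),1,1)],[.5,.04,-1.57])
P=fit(.32,.08,.085,[("top",c((40,153)),-1,1),("top",c((396,184)),1,1),("top",c((390,274)),1,-1),("top",c((32,243)),-1,-1),
 ("scene",S((333,276)),1,-1),("scene",S((326,299)),1,1),("scene",S((466,326)),-1,1)],[.5,.04,-1.57])
t=cv2.imread("pics/top0.png")
h=cv2.cvtColor(t,cv2.COLOR_BGR2HSV)[172:190,358:382]
m=(h[...,1]>170)&(h[...,2]>150)&((h[...,0]<8)|(h[...,0]>172)); v,u=np.nonzero(m)
Rr=at("top",u.mean()+358,v.mean()+172,.112); print("red",len(u),Rr); Rr=(Rr+[.5958,-.2736,.112])/2
ex=np.array([np.cos(B[2]),np.sin(B[2])]); ey=np.array([-ex[1],ex[0]])
for nm,q in(("red",Rr),("white",np.array([.3846,-.2948]))):
    d=q[:2]-B[:2]; print(nm,"overhang",d@ex-.14,"lat",d@ey)
nose=P[:2]+.16*np.array([np.cos(P[2]),np.sin(P[2])]); d=nose-B[:2]
print("nose over",d@ex-.14,"lat",d@ey,"yaw rel",P[2]-B[2], "ctr lat",(P[:2]-B[:2])@ey)
H=P[:2]-.125*np.array([np.cos(P[2]),np.sin(P[2])]); print("handle",H,"proj top",proj("top",[*H,.13]),"crop meas",c((72,197)))
p=state()["orientation"]; M=R.from_quat(p,scalar_first=True).as_matrix(); print(M.round(3))
E
```

```text
[ 0.4999  0.0396 -1.5932] [-0.2  1.1 -1.   0.3 -0.2 -0.   0.4 -0.4  1.7 -2.4 -0.6 -0.7 -0.5  6.3
 -1.5  5.6]
[ 0.5096  0.0375 -1.6289] [ 0.3  0.3 -0.6 -0.2 -0.5 -0.8 -0.1 -0.4  0.8 -2.5 -0.8  0.1 -1.6 -1.2]
red 50 [ 0.59504165 -0.27526559  0.112     ]
red overhang 0.17180871147007032 lat 0.10251575697404015
white overhang 0.19688648469845127 lat -0.10779674705500814
nose over 0.02175908857388062 lat 0.003987654729014982 yaw rel -0.035704750481950764 ctr lat 0.009699201084594322
handle [0.5168157 0.1623027] proj top [203.06511743 204.11812547] crop meas (203.66666666666666, 205.33333333333331)
[[-0.943  0.334 -0.   ]
 [ 0.334  0.943 -0.001]
 [-0.    -0.001 -1.   ]]
```

Measured: the plank needs to slide about 150 mm and turn by about +0.036 rad. Moving above the handle.

arm_command --travel '[[-2,-1.4,0],[-4.5,-3.1,0],[-7,-4.8,0],[-9.5,-6.6,0],[-12,-8.3,0],[-15,-10.4,0],[-18,-12.5,0],[-21,-14.5,0],[-24,-16.6,0],[-27,-18.7,0],[-30,-20.8,0],[-33,-22.9,0],[-36,-24.9,0],[-39,-27,0],[-41,-28.4,0],[-43.3,-30,0],[-43.3,-30,0],[-43.3,-30,0],[-43.3,-30,0],[-43.3,-30,0]]' --angular '[[0,0,0.06],[0,0,0.13],[0,0,0.21],[0,0,0.29],[0,0,0.37],[0,0,0.46],[0,0,0.55],[0,0,0.64],[0,0,0.73],[0,0,0.82],[0,0,0.91],[0,0,1.0],[0,0,1.09],[0,0,1.17],[0,0,1.24],[0,0,1.288],[0,0,1.288],[0,0,1.288],[0,0,1.288],[0,0,1.288]]' --grip 8.5

```text
t: 1.77
tcp_pos: [0.516, 0.1629, 0.231]
orientation: [-0.0, 0.726, 0.687, -0.0]
contact_force: [0.4, 0.3, -0.9]
opening: 0.992
gripper_force: 0.0
```

arm_command --travel '[[0,0,2],[0,0,4],[0,0,6],[0,0,8],[0,0,8],[0,0,8]]' --angular '[[0,0,0],[0,0,0],[0,0,0],[0,0,0],[0,0,0],[0,0,0]]'

```text
t: 2.27
tcp_pos: [0.5157, 0.1624, 0.1508]
orientation: [-0.0, 0.727, 0.687, -0.001]
contact_force: [0.4, -0.8, 0.1]
opening: 0.992
gripper_force: 0.0
```

```bash
python3 - <<'E'
from h import *
a=optics.snapshot("scene"); b=optics.snapshot("top")
cv2.imwrite("pics/s1.png",a); cv2.imwrite("pics/t1.png",b)
o=np.hstack([cv2.resize(a[130:270,190:330],(400,400),interpolation=2),cv2.resize(b[150:290,150:290],(400,400),interpolation=2)])
cv2.imwrite("pics/c1.png",o); print(state()["tcp_pos"])
E
```

```text
[0.51716799 0.16232624 0.1523978 ]
```

View pics/c1.png

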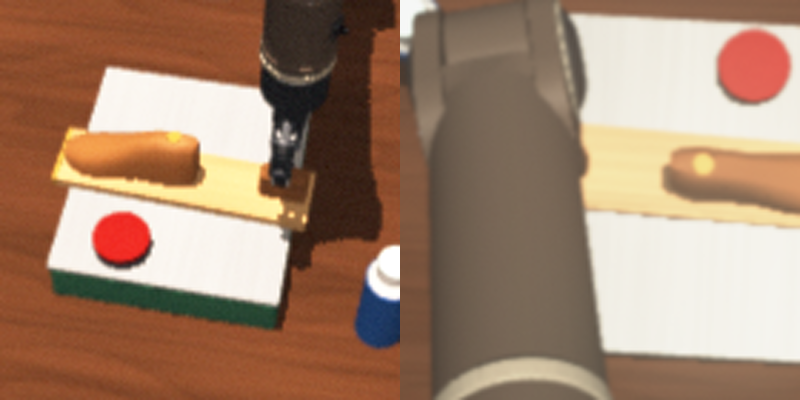

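The close view shows the gripper straddling the handle (scene crop (282,175)), centred along it. Descend and close.

arm_command --travel '[[0,0,1.5],[0,0,3],[0,0,4.5],[0,0,5.6],[0,0,5.6],[0,0,5.6],[0,0,5.6]]' --angular '[[0,0,0],[0,0,0],[0,0,0],[0,0,0],[0,0,0],[0,0,0],[0,0,0]]'

```text
t: 2.95
tcp_pos: [0.5174, 0.1618, 0.0964]
orientation: [0.0, 0.727, 0.686, 0.001]
contact_force: [0.2, 0.6, 1.2]
opening: 0.994
gripper_force: 0.0
```

arm_command --travel '[[0,0,0],[0,0,0],[0,0,0],[0,0,0],[0,0,0],[0,0,0],[0,0,0],[0,0,0],[0,0,0],[0,0,0],[0,0,0],[0,0,0]]' --angular '[[0,0,0],[0,0,0],[0,0,0],[0,0,0],[0,0,0],[0,0,0],[0,0,0],[0,0,0],[0,0,0],[0,0,0],[0,0,0],[0,0,0]]' --grip 1.0

```text
t: 3.95
tcp_pos: [0.5172, 0.1617, 0.0958]
orientation: [0.0, 0.727, 0.686, 0.001]
contact_force: [-0.0, -0.4, 5.1]
opening: 0.293
gripper_force: 60.2
```

```bash
python3 - <<'E'
from h import *
s=state(); print({k:s[k].round(4) for k in("tcp_pos","orientation","contact_force","ft_torque")},s["gripper_force"],s["opening"])
M=R.from_quat(s["orientation"],scalar_first=True).as_matrix(); print(M.round(4))
a=optics.snapshot("scene"); b=optics.snapshot("top")
cv2.imwrite("pics/s2.png",a); cv2.imwrite("pics/t2.png",b)
E
```

```text
{'tcp_pos': array([0.5172, 0.1617, 0.0958]), 'orientation': array([1.000e-04, 7.273e-01, 6.863e-01, 5.000e-04]), 'contact_force': array([-0.0074, -0.4177,  5.1406]), 'ft_torque': array([-0.0084,  0.0042,  0.0074])} 60.18021583557129 0.2930409938194859
[[ 5.800e-02  9.983e-01  1.000e-03]
 [ 9.983e-01 -5.800e-02  5.000e-04]
 [ 6.000e-04  9.000e-04 -1.000e+00]]
```

Grip is firm at 60 N. Slide the first ~12 cm while straightening.

arm_command --travel '[[-0.3,0,0],[-0.9,0,0],[-1.6,0,0],[-2.3,-0.1,0],[-3,-0.1,0],[-3.7,-0.1,0],[-4.4,-0.15,0],[-5.1,-0.15,0],[-5.8,-0.2,0],[-6.5,-0.2,0],[-7.2,-0.2,0],[-7.9,-0.25,0],[-8.6,-0.25,0],[-9.3,-0.3,0],[-10,-0.3,0],[-10.7,-0.35,0],[-11.3,-0.35,0],[-11.8,-0.4,0],[-12,-0.4,0],[-12,-0.4,0]]' --angular '[[0,0,0],[0,0,-0.002],[0,0,-0.004],[0,0,-0.006],[0,0,-0.008],[0,0,-0.01],[0,0,-0.012],[0,0,-0.014],[0,0,-0.017],[0,0,-0.02],[0,0,-0.022],[0,0,-0.024],[0,0,-0.026],[0,0,-0.028],[0,0,-0.03],[0,0,-0.032],[0,0,-0.034],[0,0,-0.036],[0,0,-0.036],[0,0,-0.036]]'

```text
t: 5.72
tcp_pos: [0.5062, 0.0431, 0.0957]
orientation: [-0.0, 0.715, 0.7, 0.001]
contact_force: [0.2, 3.6, 5.9]
opening: 0.299
gripper_force: 60.3
```

```bash
python3 - <<'E'
from h import *
s=state(); print({k:s[k].round(4) for k in("tcp_pos","orientation","contact_force","ft_torque")},s["gripper_force"])
a=optics.snapshot("scene"); b=optics.snapshot("top")
cv2.imwrite("pics/s3.png",a); cv2.imwrite("pics/t3.png",b)
o=np.hstack([cv2.resize(a[120:260,140:280],(400,400),interpolation=2),cv2.resize(b[150:290,270:410],(400,400),interpolation=2)])
cv2.imwrite("pics/c3.png",o)
E
```

```text
{'tcp_pos': array([0.5062, 0.0431, 0.0957]), 'orientation': array([-2.000e-04,  7.145e-01,  6.996e-01,  9.000e-04]), 'contact_force': array([0.205 , 3.6101, 5.9067]), 'ft_torque': array([7.146e-01, 4.700e-03, 1.000e-04])} 60.347710847854614
```

View pics/c3.png

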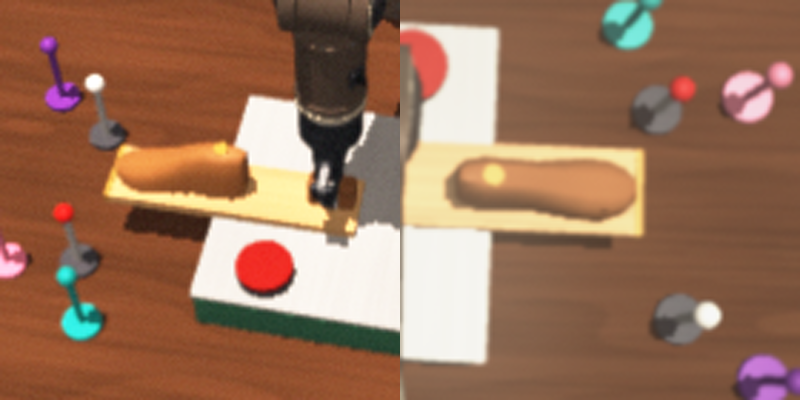

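Plank is level and clear of both posts. In the top crop the nose edge is at x≈643, y 150 to 236, and the red ball is at (683,88). Computing the remaining distance.

```bash
python3 - <<'E'
from m import *
t=cv2.imread("pics/t3.png"); s=cv2.imread("pics/s3.png")
# nose edge, subpixel: steepest blue-to-wood gradient along rows
g=cv2.cvtColor(t,cv2.COLOR_BGR2GRAY).astype(float); us=[]
for v in range(205,231):
    d=np.clip(g[v,350:364]-g[v,351:365],0,None); us.append((350.5+(d*np.arange(14)).sum()/d.sum(),v))
us=np.array(us); pf=np.polyfit(us[:,1],us[:,0],1)
a,b=[at("top",np.polyval(pf,v),v,.085) for v in(205,230)]
mid=at("top",np.polyval(pf,217.5),217.5,.0775); mid85=(a+b)/2
dd=(a-b)[:2]; print("nose yaw",np.arctan2(dd[1],dd[0])-np.pi/2, mid,mid85)
k=lambda p:((p[0])*.35-.33+140,(p[1])*.35-.33+120)
print("scene nose",at("scene",*k((120,148)),.085),at("scene",*k((105,194)),.085))
Rr=np.array([.5954,-.2744]); ex=np.array([np.cos(-1.5932),np.sin(-1.5932)])
print("remaining",(Rr-mid85[:2])@ex, "by TCP:", .0431-.285-(-.2744))
print("red base",at("top",270+257*.35-.33,150+109*.35-.33,.005))
E
```

```text
nose yaw -1.591904847135651 [ 0.49876211 -0.24461518  0.0775    ] [ 0.49793601 -0.24302659  0.085     ]
scene nose [ 0.46729394 -0.24032634  0.085     ] [ 0.542107   -0.23982161  0.085     ]
remaining 0.029182167194799907 by TCP: 0.0325
red base [ 0.59491325 -0.27472428  0.005     ]
```

arm_command --travel '[[-0.2,0,0],[-0.5,0,0],[-0.9,0,0],[-1.3,0,0],[-1.7,0,0],[-2.1,0,0],[-2.5,0,0],[-2.8,0,0],[-3,0,0],[-3,0,0],[-3,0,0],[-3,0,0]]' --angular '[[0,0,0],[0,0,0],[0,0,0],[0,0,0],[0,0,0],[0,0,0],[0,0,0],[0,0,0],[0,0,0],[0,0,0],[0,0,0],[0,0,0]]'

```text
t: 6.82
tcp_pos: [0.5058, 0.0139, 0.0958]
orientation: [-0.0, 0.714, 0.7, 0.001]
contact_force: [0.3, 5.6, 6.1]
opening: 0.294
gripper_force: 60.4
```

```bash
python3 - <<'E'
from m import *
s=state(); print({k:s[k].round(4) for k in("tcp_pos","orientation","contact_force","ft_torque")},s["gripper_force"])
a=optics.snapshot("scene"); t=optics.snapshot("top")
g=cv2.cvtColor(t,cv2.COLOR_BGR2GRAY).astype(float); us=[]
for v in range(205,231):
    d=np.clip(g[v,358:378]-g[v,359:379],0,None); d[d<4]=0; us.append((358.5+(d*np.arange(20)).sum()/d.sum(),v))
us=np.array(us); pf=np.polyfit(us[:,1],us[:,0],1)
m=at("top",np.polyval(pf,217.5),217.5,.085)
ex=np.array([np.cos(-1.5932),np.sin(-1.5932)]); print(m,pf,"remaining",(np.array([.5954,-.2744])-m[:2])@ex)
o=np.hstack([cv2.resize(a[120:260,140:280],(400,400),interpolation=2),cv2.resize(t[150:290,270:410],(400,400),interpolation=2)])
cv2.imwrite("pics/c4.png",o)
E
```

```text
{'tcp_pos': array([0.5058, 0.0139, 0.0958]), 'orientation': array([-3.000e-04,  7.143e-01,  6.998e-01,  1.200e-03]), 'contact_force': array([0.3424, 5.5934, 6.053 ]), 'ft_torque': array([1.1449, 0.0452, 0.0062])} 60.44619798660278
[ 0.49852474 -0.27173894  0.085     ] [-1.03609172e-02  3.67666100e+02] remaining 0.0004902071360173842
```

View pics/c4.png

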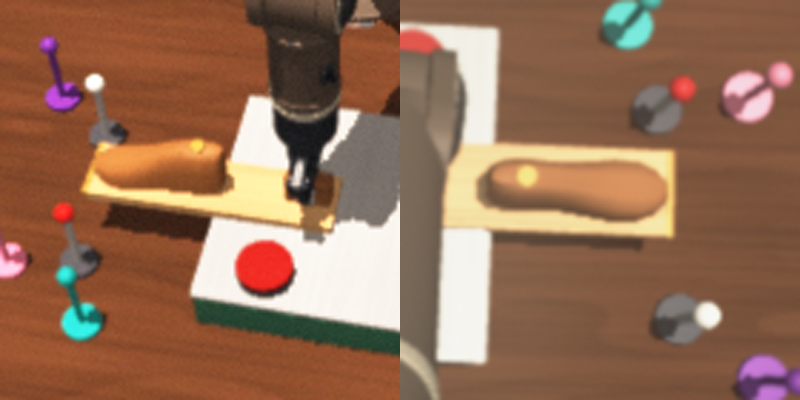

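The nose is within about 1 mm of level with the red post. The plank is square and still, and the gripper is pressing it onto the block with about 6 N. Handing in.

```bash
python3 -c "
from workcell import workorder
print(workorder.sign_off())"
```

```text
the job is handed in; nothing more can be done
None
```

I slid the plank out flat until its nose measured about 0.5 mm short of level with the red post, and handed the job in with the gripper still holding it square and still on the block, clear of both posts; sign-off returned no verdict.

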